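# Find the high spot of a brass wheel blank with a dial gauge

### The job

A brass wheel blank is clamped slightly off-centre on the hand-cranked turntable of the truing stand. Slide the dial gauge along its rail towards the blank until its plunger presses on the rim and the needle stands in the green sector of the dial, then turn the crank with the red handle to find the blank's high spot and leave it right at the plunger, where the needle reads highest. Work gently, never drive the plunger to its stop or force the handle out of its circle, let go of everything at the end, and leave the other things on the bench alone.

Things in the scene. Friction and masses are not known exactly. Their poses are not given: they have to be found in the camera images.
- fixture: The truing stand: a dark steel plate 150 x 350 x 12 mm, fixed to the bench; origin at the centre of its underside. Its y axis runs along the gauge rail, from the turntable's spindle (at y = -90 mm, x = 0) to the dial gauge (the positive y side); z up.
- turntable: The hand-cranked turntable that carries the blank. Origin on its upright spindle axis at bench level; its x axis points from the spindle to the crank handle, z up. It turns endlessly either way and stays where it is left; friction 0.10 N m, about 3 N at the handle.
- spindle (a point): Point on the spindle axis, at the height of the blank's top, 66 mm above the bench. The brass blank is a disc 110 mm across and 16 mm thick; its centre lies 4 mm off the spindle in an unknown direction, unrelated to the handle. So the rim runs out by 8 mm, about as the cosine of the angle from its one high spot, which starts at least 65 degrees away from the plunger.
- handle (a point): Centre of the red crank handle: an upright round grip 18 mm in diameter, spinning freely on its pin, from 78 to 118 mm above the bench; this point is at 100 mm. It circles the spindle at 38 mm radius, above the blank and the plunger, clear of the gauge. Its pin is sprung along the crank arm, 4 N per mm, and must not be forced more than 3.5 mm in or out (14 N) off its circle.
- carriage: The sliding carriage with the dial gauge, on the rail of the stand. Origin on the dial's axis, at bench level; axes as the stand's. It slides 50 mm in all, towards the blank (the stand's -y) from its far end, and starts within 10 mm of that end. It takes about 9 N to slide and stays where it is left.
- dial (a point): Centre of the round white dial, 92 mm across, facing up, 72 mm above the bench. Black ticks each mm of plunger travel; the needle points along the stand's -x at 0 and turns clockwise seen from above as the plunger is pressed in. Green sector: 4.8 to 7.2 mm; set there, the plunger has room for all the run-out. Red sector: end of travel, 16.5 mm.
- gauge_knob (a point): Centre of the blue upright grip on the carriage behind the dial, 72 mm from the dial's axis along the stand's +y: 22 mm wide along the stand's x, 18 mm along its y, from 45 to 116 mm above the bench; this point is at 100 mm. Move the gauge by it.
- tip (a point): Centre of the steel ball (8 mm diameter) at the end of the gauge's plunger, 58 mm above the bench; the plunger points along the stand's -y at the spindle. With the plunger out it lies 85 mm from the dial's axis. When it rests on the rim, its distance from the spindle is 59 mm plus what the blank stands proud there (+4 mm at the high spot, -4 mm at the low spot), less about 0.2 mm that the contact yields.
- needle (a joint): Angle of the red needle of the dial, rad: 0 with the plunger fully out, 0.3 rad more for each mm that the plunger is pressed in, 4.95 at its stop. The green sector runs from 1.44 to 2.16. The plunger's spring takes 0.5 N plus 0.1 N per mm.
- collet: A brass ring, 24 mm across, 14 mm high, standing loose on the stand's plate behind the gauge; leave alone. Origin under its middle.
- dish: White ceramic dish, 72 mm across, 18 mm high; leave alone. Origin under its middle.
- driver: Small black-handled screwdriver, 130 mm long, lying; leave alone. Origin under its middle.
- mallet: Small hammer with a wooden handle, 200 mm long, lying; leave alone. Origin under its middle.
- tweezers: Steel tweezers, 110 mm long, lying; leave alone. Origin under its middle.
- jar: Amber glass jar, 44 mm across, 55 mm high; leave alone. Origin under its middle.
- spare: A spare brass disc, 80 mm across, 10 mm thick, lying flat; leave alone. Origin under its middle.

How it is judged (in metres and radians):
On the way:
1. the plunger presses on the blank's rim and the needle stands in the green sector (value of joint needle between 1.38 and 2.22 rad and contact force between carriage and turntable above 0.5 N and linear speed of carriage below 0.003 m/s), for 0.3 s.
At the end, for the whole second after the job is handed in: The plunger rests on the blank's rim with its ball within about 0.3 mm of the highest place that the rim can push it to (with 0.2 mm more for the contact giving way) (the high spot within about 20 degrees of the plunger), the needle short of the end of its travel, and turntable and gauge at rest (horizontal distance between tip and turntable above 0.06255 m and contact force between carriage and turntable above 0.8 N and value of joint needle between 1.38 and 4.85 rad and angular speed of turntable below 0.05 rad/s and linear speed of carriage below 0.003 m/s); the robot touches nothing.
It fails at once if the plunger is driven to its stop, or rammed against the blank with more than 6 N (contact force between carriage and turntable above 6 N or value of joint needle above 4.9 rad).
It fails at once if the crank handle is forced more than 3.5 mm off its 38 mm circle (horizontal distance between handle and turntable above 0.0415 m or horizontal distance between handle and turntable below 0.0345 m).
It fails at once if another thing on the bench is moved by more than 20 mm (distance of any of collet, dish, driver, mallet, tweezers, jar, spare from where it was at the start of the episode above 0.02 m).
It also fails if it takes over 69 s, if anything falls off the work surface, if the arm or the gripper's body presses on something with over 40 N, if the wrist force passes 120 N, or if a joint passes its speed limit or range.

### The arm

A 6-joint arm with a two-finger parallel gripper is mounted at the origin on the work surface. World frame = base frame: x ahead of the robot, y to its left, z up, the work surface at z = 0. Lengths are in m, angles in degrees, forces in N, time in s.
With the tool pointing down it reaches from about 0.425 to 0.925 m from the base axis. Payload 12.5 kg.
Tool frame: the origin (TCP) lies on the front face of the gripper's body, between the roots of the fingers; the fingertips stand 73 mm ahead of it and the grasp point (between the pads) lies 54 mm ahead of it; z points along the fingers, y is the direction in which the jaws open and shut (so a half turn about z gives the same grasp; the last joint's range is limited). The gripper opens to 85 mm and grips with 20 to 120 N. Pads are 22 mm wide; open, the fingers measure 114 mm over their backs; the gripper's body (76 mm by 85 mm) begins 54 mm behind the grasp point. The pads swing forward as they close: fully open they stand 13 mm farther back than shut.
Start: joints at [-80.821, 28.126, 89.318, -0, 62.55, -6.05], TCP at [0.164, -0.603, 0.304] pointing down, gripper open.
Joint ranges: [-177.58, 177.58], [-47.91, 125.51], [2.72, 160], [-65.01, 245.01], [3.68, 167.84], [-153.87, 153.87]. Speed limits (degrees/s): [127.2, 127.2, 159.86, 180, 180, 180].

### API

Orientations are given as [roll, pitch, yaw] about the fixed x, y, z axes, in that order (R = Rz(yaw) Ry(pitch) Rx(roll)).
In Python, from station import robot gives the robot as it stands.
- The arm moves only by the tool play_rows, never from a script. Its argument "series" is a list of rows, each a list of 7 numbers: the shift along the tool's x, y, z in cm, then the turn, a rotation vector about the tool's x, y, z in degrees, then the closure, from 0 (fully open) to 1 (shut). In form: [[tx, ty, tz, wx, wy, wz, hand], ...]. A call has 1 to 20 rows; each row shifts and turns the commanded pose from where the row before left it, along the tool's axes as they then stand; what a row does not reach is not made up. A row lasts 1/12 s, in which the tool goes at most 41.7 mm and 7.16 degrees, less where a joint would pass 70% of its speed; a pose out of reach is approached as far as the arm can. A call is refused whole if a number of a shift passes 4.17 or a number of a turn 7.16, either way. A call with a gripper value outside its range is refused whole. The fingers move at their own pace and stop on an object; the grip force is fixed at half the most. Time passes only in rows, so rows that do not move let the fingers close. It gives the time, the measured TCP pose, the force and the opening at its end, in the units of the state.
- robot.sense(): the state, without advancing time (a new reading comes with each control period).
- robot.grab_frame(name): name is "scene" or "side" or "wrist"; returns the picture (420x560x3 uint8, red, green, blue); there is no depth.
- robot.camera_model(name): a dict with "fov_y" (degrees; the focal length in pixels is half the picture's height over the tangent of half this angle, whatever the lens; pixels are square), "cx", "cy" (the principal point, pixels), "k1" (the pictures are not rectified: a ray, as slopes to the right and down, at radius r is drawn at 1 + k1 r^2 times it, then the intrinsics apply), "origin" and "attitude" of the camera in the world; the wrist camera has in their place "tool_from_camera" (4x4, takes a point from camera to tool coordinates, whose origin is the TCP and whose axes are the flange's). Camera axes: x right, y down, z forward; pixel columns grow to the right and rows downward; lengths in m; the calibration is good to about 2 mm. A picture is of the moment at which its call begins: read the wrist's pose just before it. camera_model takes no time and is no camera call.
- robot.close_job(): hands the job in, once; it reports no verdict.
The state is a dict: "clock": time; "qpos": joint angles; "joint_velocities": joint speeds; "effort": joint torques, N m; "ee_pos": TCP position; "eef_rot": TCP orientation; "ft_force": force on the tool from outside, world axes, zero at the start; "torque": the same for the moment, N m; "grip_width": finger opening in m.
Only numpy, scipy, OpenCV 4.12 (cv2) and the standard library are available. Lean on these libraries where they do the work, as an engineer would, in place of code of your own. Each camera call takes 0.05 s, during which the arm holds its last target.

## Working session

There is one attempt and no reset: what is moved stays moved. The work goes in short steps, Python scripts to look and compute and a tool call to move; the robot and the scene stay as the last step left them, time stands still between calls to the robot, and variables do not carry over. Pictures are saved under pics/ and viewed, and the job is handed in when it is done.

Besides the shell and the picture viewer there is one more tool, called after ">>>" by a JSON object that holds its "api" and its "payload". play_rows: Moves the arm, as the interface text tells. Its arguments: {"type":"object","properties":{"series":{"type":"array"}},"required":["series"]}

```bash
ls; mkdir -p pics; python3 - <<'E'
from station import robot
import cv2
print(robot.sense())
for n in ["scene","side","wrist"]:
    print(n,robot.camera_model(n))
    cv2.imwrite(f"pics/{n}0.png",robot.grab_frame(n)[:,:,::-1])
E
```

```text
pics
{'clock': 0.0, 'qpos': array([-8.08206888e+01,  2.81637932e+01,  8.93514724e+01, -8.57983272e-04,
        6.25499941e+01, -6.04933577e+00]), 'joint_velocities': array([ 0.09379023, -0.09062361,  0.03863125, -0.0353778 ,  0.02754765,
       -0.11789956]), 'effort': array([-4.20741373e-03, -6.18462753e+01, -2.61594343e+01, -2.70603168e-04,
        4.10211433e-03,  2.71726543e-05]), 'ee_pos': array([ 0.16417554, -0.60288784,  0.30332344]), 'eef_rot': array([-1.79935024e+02, -6.12067823e-03,  1.52290395e+01]), 'ft_force': array([-0.11364875,  0.28301954,  0.51549039]), 'torque': array([-0.04732398, -0.0008115 , -0.01465386]), 'grip_width': 0.08557632785444386}
scene {'fov_y': 55.37454186991111, 'cx': 279.85811873576847, 'cy': 207.10327661910858, 'k1': -0.10482313618776813, 'origin': array([ 1.22123004, -0.43415214,  0.97843062]), 'attitude': array([-136.45844867,   -0.50701189,   59.26836048])}
side {'fov_y': 46.157012130656646, 'cx': 277.9138741708242, 'cy': 215.79239237908004, 'k1': -0.1465837804372671, 'origin': array([-0.26498921,  0.81967901,  0.68175414]), 'attitude': array([-118.9452409,   -0.729424 , -136.0445169])}
wrist {'fov_y': 68.97309382223274, 'cx': 280.06938004631337, 'cy': 212.9101880582478, 'k1': -0.0315504318350392, 'tool_from_camera': array([[ 4.06633334e-04, -9.46521157e-01, -3.22641494e-01,
         8.16526432e-02],
       [ 9.99999528e-01,  6.69531478e-04, -7.03854192e-04,
         1.35077936e-03],
       [ 8.82231520e-04, -3.22641055e-01,  9.46520983e-01,
        -7.09430863e-02],
       [ 0.00000000e+00,  0.00000000e+00,  0.00000000e+00,
         1.00000000e+00]])}
```

View pics/scene0.png

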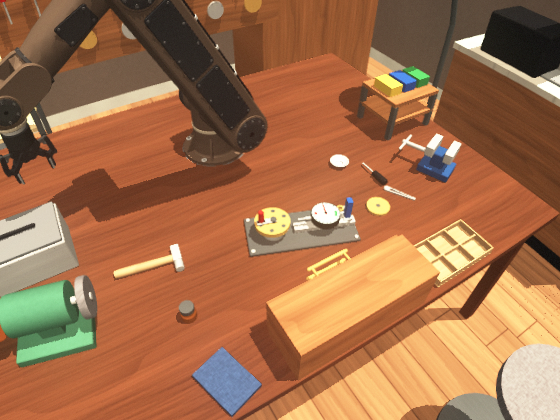

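View pics/side0.png

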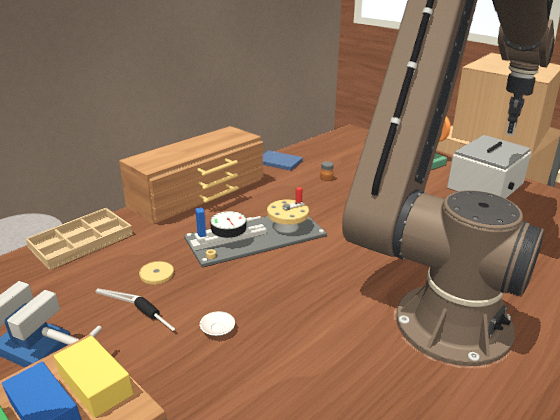

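View pics/wrist0.png

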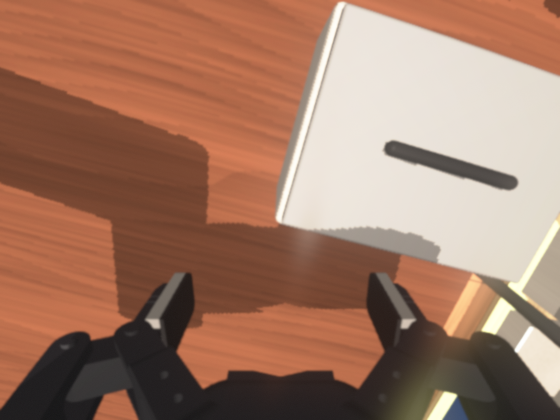

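The scene view shows the stand, with the red handle near (261,216), the dial at (326,213) and the blue knob at (348,207). In the side view the knob is at (201,222) and the handle at (299,195). Next I turn these into positions by colour mask and rays.

```bash
cat > h.py <<'E'
import numpy as np, cv2
from station import robot
from scipy.spatial.transform import Rotation as R
def RR(a): return R.from_euler('xyz',a,degrees=True).as_matrix()
def K(m):
    f=210/np.tan(np.radians(m['fov_y'])/2); return f
def pose(n,st=None):
    m=robot.camera_model(n)
    if n=='wrist':
        st=st or robot.sense(); T=np.eye(4);T[:3,:3]=RR(st['eef_rot']);T[:3,3]=st['ee_pos']
        C=T@m['tool_from_camera']; return m,C[:3,3],C[:3,:3]
    return m,np.array(m['origin']),RR(m['attitude'])
def ray(P,u,v):
    m,o,A=P; f=K(m); x=(u-m['cx'])/f;y=(v-m['cy'])/f
    rd=np.hypot(x,y); r=rd
    for _ in range(30): r=rd/(1+m['k1']*r*r)
    s=r/rd if rd>0 else 1
    return o,A@np.array([x*s,y*s,1])
def plane(P,u,v,z):
    o,d=ray(P,u,v); return o+d*(z-o[2])/d[2]
def proj(P,p):
    m,o,A=P; q=A.T@(np.array(p)-o); x,y=q[0]/q[2],q[1]/q[2]; k=1+m['k1']*(x*x+y*y); f=K(m)
    return m['cx']+f*x*k,m['cy']+f*y*k
def tri(rs):
    M=np.zeros((3,3));b=np.zeros(3)
    for o,d in rs:
        d=d/np.linalg.norm(d);Q=np.eye(3)-np.outer(d,d);M+=Q;b+=Q@o
    p=np.linalg.solve(M,b)
    return p,[np.linalg.norm((np.eye(3)-np.outer(d,d)/(d@d))@(p-o)) for o,d in rs]
def mask(img,kind):
    h=cv2.cvtColor(img,cv2.COLOR_RGB2HSV);H,S,V=h[...,0],h[...,1],h[...,2]
    if kind=='red': return (((H<4)|(H>174))&(S>190)&(V>90)).astype(np.uint8)
    if kind=='blue': return ((H>105)&(H<130)&(S>130)&(V>50)).astype(np.uint8)
    if kind=='green': return ((H>50)&(H<85)&(S>100)&(V>60)).astype(np.uint8)
def blobs(img,kind,box=None,amin=8):
    mk=mask(img,kind)
    n,l,s,c=cv2.connectedComponentsWithStats(mk)
    return [(s[i].tolist(),c[i].round(1).tolist()) for i in range(1,n) if s[i,4]>=amin and (box is None or box[0]<c[i][0]<box[2] and box[1]<c[i][1]<box[3])]
E
python3 - <<'E'
from h import *
for n,box in [('scene',(230,180,370,260)),('side',(170,170,340,270))]:
    im=cv2.imread(f'pics/{n}0.png')[:,:,::-1].copy()
    for k in('red','blue','green'): print(n,k,blobs(im,k,box))
    x0,y0,x1,y1=box
    cv2.imwrite(f'pics/{n}0z.png',cv2.resize(im[y0:y1,x0:x1,::-1],None,fx=4.5,fy=4.5,interpolation=cv2.INTER_CUBIC))
E
```

```text
scene red [([259, 212, 4, 6, 14], [260.9, 214.0])]
scene blue [([347, 198, 6, 5, 23], [349.4, 200.2])]
scene green []
side red []
side blue [([196, 208, 10, 29, 216], [200.2, 221.9])]
side green [([215, 219, 2, 4, 8], [215.5, 220.5])]
```

View pics/scene0z.png

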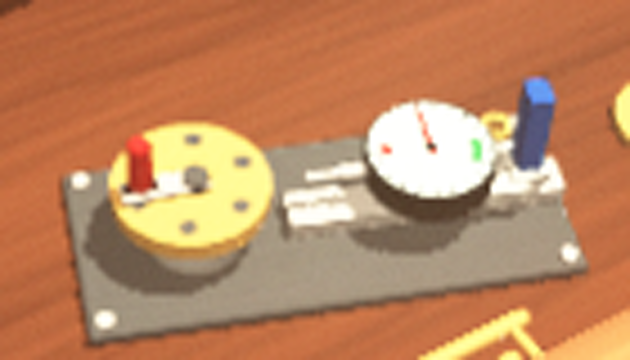

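View pics/side0z.png

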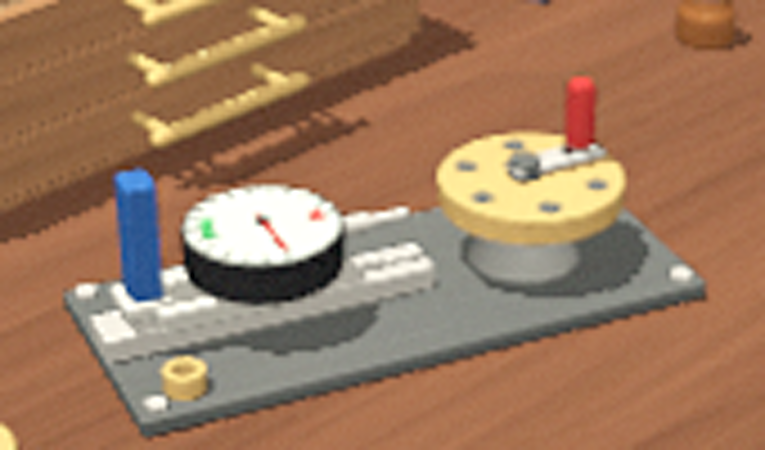

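```bash
python3 - <<'E'
from h import *
S=pose('scene');D=pose('side')
s=lambda x,y:(230+x/4.5-.4,180+y/4.5-.4)
d=lambda x,y:(170+x/4.5-.4,170+y/4.5-.4)
c={}
for n,a,b in [('knobtop',s(538,86),d(136,179)),('handletop',s(139,142),d(581,84)),('dial',s(431,147),d(262,219)),('nut',s(195,178),d(523,165))]:
    p,e=tri([ray(S,*a),ray(D,*b)]);print(n,p.round(4),np.round(e,4)); c[n]=p
    z={'knobtop':.116,'handletop':.118,'dial':.073,'nut':.08}[n]
    print('   planes',plane(S,*a,z)[:2].round(4),plane(D,*b,z)[:2].round(4))
for q in [(65,177),(92,340),(586,268)]: print('S corner',plane(S,*s(*q),.012).round(4))
for q in [(68,300),(148,432),(705,293)]: print('D corner',plane(D,*d(*q),.012).round(4))
E
```

```text
knobtop [0.5963 0.1908 0.1162] [0.0011 0.0011]
   planes [0.5967 0.1919] [0.5957 0.1898]
handletop [ 0.5054 -0.0673  0.1164] [0.0011 0.0011]
   planes [ 0.5077 -0.0673] [ 0.5029 -0.066 ]
dial [0.5746 0.1219 0.0729] [0.0013 0.0013]
   planes [0.5755 0.1228] [0.5736 0.1211]
nut [ 0.5168 -0.0314  0.0718] [0.0008 0.0008]
   planes [ 0.5239 -0.0346] [ 0.5059 -0.0207]
S corner [ 0.4231 -0.0847  0.012 ]
S corner [ 0.5617 -0.1359  0.012 ]
S corner [0.6802 0.1875 0.012 ]
D corner [0.6642 0.1946 0.012 ]
D corner [0.5259 0.2453 0.012 ]
D corner [ 0.4082 -0.0745  0.012 ]
```

>>> {"api": "play_rows", "payload": {"series": [[3.87,-0.36,0,0,0,0,0],[3.87,-0.36,0,0,0,0,0],[3.87,-0.36,0,0,0,0,0],[3.87,-0.36,0,0,0,0,0],[3.87,-0.36,0,0,0,0,0],[3.87,-0.36,0,0,0,0,0],[3.87,-0.36,0,0,0,0,0],[3.87,-0.36,0,0,0,0,0],[3.87,-0.36,0,0,0,0,0],[3.87,-0.36,0,0,0,0,0],[3.87,-0.36,0,0,0,0,0]]}}

```text
clock: 1.07
ee_pos: [0.5662, -0.452, 0.3036]
eef_rot: [-180.0, 0.0, 15.2]
ft_force: [0.4, -0.0, 0.1]
grip_width: 0.0853
```

>>> {"api": "play_rows", "payload": {"series": [[1.14,-3.9,0.28,0,0,0,0],[1.14,-3.9,0.28,0,0,0,0],[1.14,-3.9,0.28,0,0,0,0],[1.14,-3.9,0.28,0,0,0,0],[1.14,-3.9,0.28,0,0,0,0],[1.14,-3.9,0.28,0,0,0,0],[1.14,-3.9,0.28,0,0,0,0],[1.14,-3.9,0.28,0,0,0,0],[1.14,-3.9,0.28,0,0,0,0],[1.14,-3.9,0.28,0,0,0,0],[1.14,-3.9,0.28,0,0,0,0],[1.14,-3.9,0.28,0,0,0,0]]}}

```text
clock: 2.07
ee_pos: [0.5732, 0.0364, 0.2701]
eef_rot: [180.0, 0.0, 15.2]
ft_force: [0.1, -1.0, 0.0]
grip_width: 0.0855
```

>>> {"api": "play_rows", "payload": {"series": [[0,0,0,0,0,-7.1,0],[0,0,0,0,0,-7.1,0],[0,0,0,0,0,-7.1,0],[0,0,0,0,0,-7.1,0],[0,0,0,0,0,-7.1,0],[0,0,0,0,0,-7.1,0],[0,0,0,0,0,-7.1,0],[0,0,0,0,0,-7.1,0],[0,0,0,0,0,-7.1,0],[0,0,0,0,0,-7.1,0],[0,0,0,0,0,-7.1,0],[0,0,0,0,0,-7.1,0],[0,0,0,0,0,-7.1,0],[0,0,0,0,0,-7.1,0],[0,0,0,0,0,-7.1,0],[0,0,0,0,0,-7.1,0],[0,0,0,0,0,-7.1,0],[0,0,0,0,0,-7.1,0],[0,0,0,0,0,-7.1,0],[0,0,0,0,0,-7.1,0]]}}

```text
clock: 3.73
ee_pos: [0.5735, 0.0345, 0.2701]
eef_rot: [-180.0, -0.0, 157.6]
ft_force: [0.9, 0.7, -0.3]
grip_width: 0.0853
```

```bash
python3 - <<'E'
from h import *
st=robot.sense();print(st['clock'],st['qpos'].round(1),st['ee_pos'].round(4),st['eef_rot'].round(2))
im=robot.grab_frame('wrist')
cv2.imwrite('pics/w1.png',im[:,:,::-1])
import pickle;pickle.dump((st,im),open('w1.pkl','wb'))
E
```

```text
3.7333 [ -3.1  26.2  98.8  -0.   55.1 -70.7] [0.5735 0.0345 0.2701] [-1.7999e+02 -2.0000e-02  1.5758e+02]
```

View pics/w1.png

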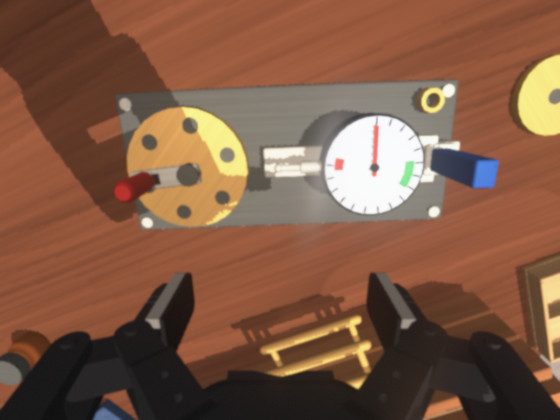

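The wrist view shows the whole stand: blank centred about (188,168), nut (188,174), handle top (124,190), dial (375,167), knob top (486,173), plate screws at the corners. Next, fits for the rim, dial and knob.

```bash
cat > fit.py <<'E'
from h import *
def rimpts(im,P,sp,z=.066,r=.055):
    h=cv2.cvtColor(im,cv2.COLOR_RGB2HSV)
    mk=((h[...,0]>13)&(h[...,0]<32)&(h[...,1]>120)&(h[...,2]>110)).astype(np.uint8)
    return mk
def circ(p):
    A=np.c_[2*p,np.ones(len(p))];s=np.linalg.lstsq(A,(p**2).sum(1),rcond=None)[0]
    return s[:2],np.sqrt(s[2]+s[:2]@s[:2])
E
python3 - <<'E'
from fit import *
import pickle
st,im=pickle.load(open('w1.pkl','rb'));P=pose('wrist',st)
mid=[plane(P,u,v,.013)[:2] for u,v in [(125,104),(449,90),(147,223),(433,212)]]
print('screws',np.round(mid,4),'mean',np.mean(mid,0).round(4))
m=np.array(mid);yd=(m[1]-m[0]+m[3]-m[2]);print('yawdir',np.degrees(np.arctan2(yd[1],yd[0]))-90, np.linalg.norm(m[1]-m[0]),np.linalg.norm(m[2]-m[0]))
# dial white
hsv=cv2.cvtColor(im,cv2.COLOR_RGB2HSV)
wh=((hsv[...,1]<60)&(hsv[...,2]>150)).astype(np.uint8); wh[:, :322]=0; wh[:,426:]=0; wh[:100]=0; wh[225:]=0
c=max(cv2.findContours(wh,cv2.RETR_EXTERNAL,cv2.CHAIN_APPROX_NONE)[0],key=cv2.contourArea)
hull=cv2.convexHull(c)[:,0].astype(float)
pt=np.array([plane(P,u,v,.072)[:2] for u,v in hull]);print('dial',circ(pt), plane(P,375,167,.073)[:2])
# brass
mk=rimpts(im,P,None); mk[:, :100]=0; mk[:,260:]=0; mk[:95]=0; mk[235:]=0
n,l,s,cc=cv2.connectedComponentsWithStats(mk);i=1+s[1:,4].argmax();mk=(l==i).astype(np.uint8)
o=im[:,:,::-1].copy();o[mk>0]=(255,0,255);cv2.imwrite('pics/w1m.png',cv2.resize(o[80:250,80:270],None,fx=3,fy=3))
print('nut',plane(P,188,174,.072)[:2],plane(P,188,174,.08)[:2])
print('handle',plane(P,124,190,.118)[:2],'knob',plane(P,486,173,.116)[:2])
print(blobs(im,'blue'),blobs(im,'red'))
cv2.imwrite('pics/w1z.png',cv2.resize(im[80:250,80:270,::-1],None,fx=3.5,fy=3.5,interpolation=cv2.INTER_CUBIC))
E
```

```text
screws [[ 0.4296 -0.0796]
 [ 0.5425  0.23  ]
 [ 0.5516 -0.1243]
 [ 0.6642  0.184 ]] mean [0.547  0.0525]
yawdir -20.046481880760453 0.32955199989487777 0.12993489948308976
dial (array([0.57229777, 0.12418677]), np.float64(0.04488097574779673)) [0.57224436 0.12386322]
nut [ 0.51489865 -0.0322883 ] [ 0.51433297 -0.02941061]
handle [ 0.50378728 -0.0665996 ] knob [0.59626327 0.1914542 ]
[([472, 159, 26, 28, 609], [484.2, 172.7])] [([115, 182, 17, 19, 226], [122.8, 191.3])]
```

View pics/w1m.png

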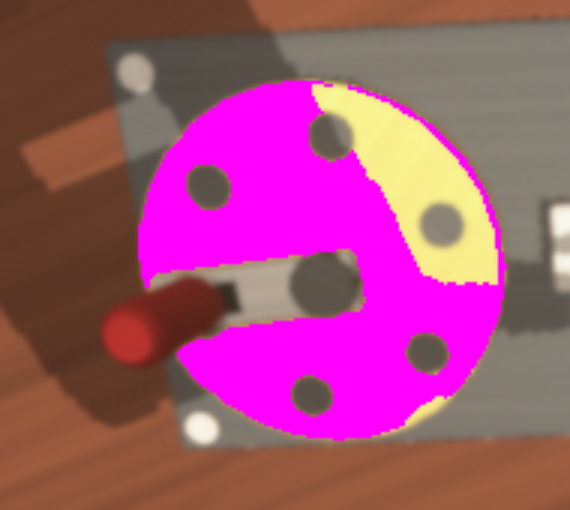

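View pics/w1z.png

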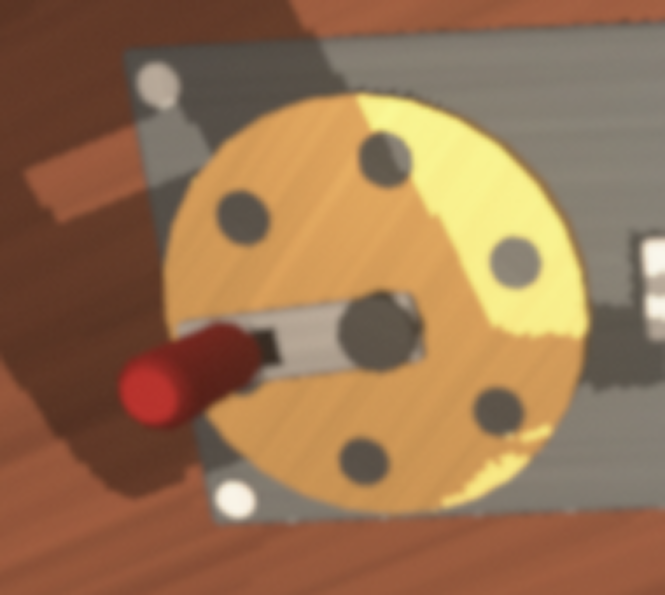

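```bash
python3 - <<'E'
from fit import *
import pickle
st,im=pickle.load(open('w1.pkl','rb'));P=pose('wrist',st)
hsv=cv2.cvtColor(im,cv2.COLOR_RGB2HSV)
mk=((hsv[...,0]>10)&(hsv[...,0]<34)&(hsv[...,1]>95)&(hsv[...,2]>110)).astype(np.uint8)
cm=proj(P,(.516,-.030,.066));print(cm)
# radial edge: last brass pixel along rays
pts=[]
for a in np.radians(np.arange(0,360,4)):
    rr=np.arange(45,75,.25);u=cm[0]+rr*np.cos(a);v=cm[1]+rr*np.sin(a)
    m=cv2.remap(mk.astype(np.float32),u.astype(np.float32)[None],v.astype(np.float32)[None],cv2.INTER_LINEAR)[0]
    b=np.where(m>.5)[0]
    if len(b) and 3<b[-1]<len(rr)-3: pts.append(plane(P,u[b[-1]],v[b[-1]],.066)[:2])
p=np.array(pts)
for _ in range(5):
    c,r=circ(p);e=np.hypot(*(p-c).T)-r;p=p[abs(e)<max(.0008,2*e.std())]
print(len(p),c,r,e.std())
# hole centres
n,l,s,cc=cv2.connectedComponentsWithStats(((hsv[...,1]<90)&(hsv[...,2]<165)).astype(np.uint8))
holes=[cc[i] for i in range(1,n) if 40<s[i,4]<260 and np.hypot(*(cc[i]-cm))<58];print(np.round(holes,1))
for sp in [(.5161,-.0320),(.5149,-.0323)]:
    d=c-np.array(sp);print('ecc',np.hypot(*d)*1000,np.degrees(np.arctan2(d[1],d[0])))
E
```

```text
(np.float64(192.65245127918843), np.float64(172.8330222824635))
81 [ 0.51144701 -0.03345154] 0.05549644584903469 0.0004909762980378683
[[189.7 125.2]
 [149.  141.7]
 [226.9 154.6]
 [155.2 179.5]
 [222.1 197.4]
 [183.4 211.5]]
ecc 4.874147110845879 -162.67423918477274
ecc 3.6399455458586045 -161.55693372940274
```

Spindle ≈ (0.516, −0.032), stand yaw −20.05°, dial 165.8 mm from the spindle, and knob ≈ (0.597, 0.192), which agrees in two views. The blank's high spot is near −162° world, so it must turn about 128° clockwise to reach the plunger. I'll move over the knob.

>>> {"api": "play_rows", "payload": {"series": [[0.96,3.85,0,0,0,0,0],[0.96,3.85,0,0,0,0,0],[0.96,3.85,0,0,0,0,0],[0.96,3.85,0,0,0,0,0],[0,0,2,0,0,-2.4,0],[0,0,3,0,0,0,0],[0,0,3,0,0,0,0],[0,0,2,0,0,0,0],[0,0,1.5,0,0,0,0],[0,0,0,0,0,0,0]]}}

```text
clock: 4.62
ee_pos: [0.5967, 0.1911, 0.152]
eef_rot: [-179.8, -0.3, 159.5]
ft_force: [-1.5, 0.8, -0.3]
grip_width: 0.0854
```

```bash
python3 - <<'E'
from h import *
st=robot.sense();print(st['clock'],st['qpos'].round(1),st['ee_pos'].round(4),st['eef_rot'].round(2),st['ft_force'].round(2))
d=np.array([.5967,.1917])-st['ee_pos'][:2];print(d)
a=[robot.grab_frame(n)[:,:,::-1] for n in('wrist','scene')]
cv2.imwrite('pics/w2.png',a[0]);cv2.imwrite('pics/s2.png',cv2.resize(a[1][150:290,200:400],None,fx=4,fy=4,interpolation=cv2.INTER_CUBIC))
E
```

```text
4.6167 [ 11.7  38.4  96.7  -0.   45.2 -57.7] [0.5967 0.1911 0.152 ] [-179.83   -0.26  159.47] [-1.49  0.78 -0.34]
[8.13097170e-06 5.76122676e-04]
```

View pics/w2.png

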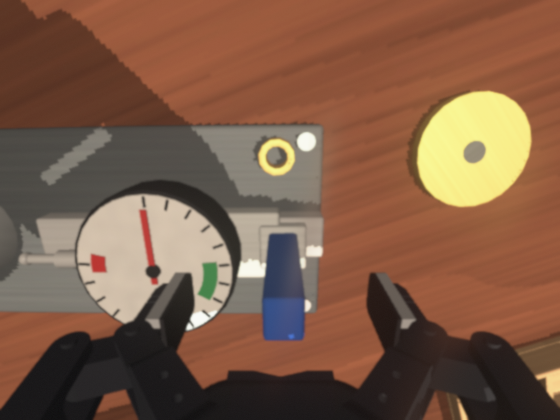

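View pics/s2.png

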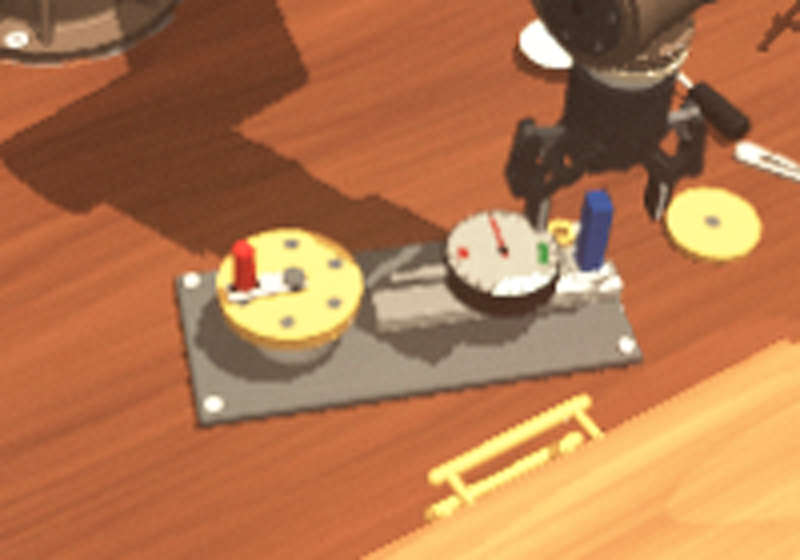

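The wrist view shows the knob centred between the fingers at (284,320), and the dial in view with its needle at 0. I'll close on the knob.

>>> {"api": "play_rows", "payload": {"series": [[0,0,-0.3,0,0,0,0.4],[0,0,0,0,0,0,0.7],[0,0,0,0,0,0,1],[0,0,0,0,0,0,1],[0,0,0,0,0,0,1],[0,0,0,0,0,0,1],[0,0,0,0,0,0,1],[0,0,0,0,0,0,1]]}}

```text
clock: 5.38
ee_pos: [0.5979, 0.1914, 0.1588]
eef_rot: [180.0, 0.0, 159.6]
ft_force: [-1.4, -0.4, 5.5]
grip_width: 0.0175
```

>>> {"api": "play_rows", "payload": {"series": [[0,-0.2,0,0,0,0,1],[0,-0.2,0,0,0,0,1],[0,-0.2,0,0,0,0,1],[0,-0.2,0,0,0,0,1],[0,-0.2,0,0,0,0,1],[0,-0.2,0,0,0,0,1],[0,-0.2,0,0,0,0,1],[0,-0.2,0,0,0,0,1],[0,-0.2,0,0,0,0,1],[0,-0.2,0,0,0,0,1],[0,-0.1,0,0,0,0,1],[0,-0.1,0,0,0,0,1],[0,-0.1,0,0,0,0,1],[0,-0.1,0,0,0,0,1],[0,-0.1,0,0,0,0,1],[0,-0.1,0,0,0,0,1],[0,0,0,0,0,0,1]]}}

```text
clock: 6.8
ee_pos: [0.5893, 0.1679, 0.1589]
eef_rot: [179.9, 0.1, 159.6]
ft_force: [1.2, 8.0, 4.4]
grip_width: 0.0168
```

```bash
cat > look.py <<'E'
from h import *
import sys
n,t=sys.argv[1:3]
st=robot.sense();print(st['clock'],st['qpos'].round(1),st['ee_pos'].round(4),st['eef_rot'].round(2),st['ft_force'].round(2),st['grip_width'])
im=robot.grab_frame(n)
np.savez(t+'.npz',im=im,p=st['ee_pos'],r=st['eef_rot'])
o=im[:,:,::-1]
if len(sys.argv)>3:
    x0,y0,x1,y1=map(int,sys.argv[3].split(','));k=min(780/(x1-x0),580/(y1-y0));o=cv2.resize(o[y0:y1,x0:x1],None,fx=k,fy=k,interpolation=cv2.INTER_CUBIC)
cv2.imwrite(f'pics/{t}.png',o)
E
python3 look.py wrist w3
```

```text
6.8 [  9.7  36.9  98.8   0.1  44.1 -60. ] [0.5893 0.1679 0.1589] [1.7988e+02 1.0000e-01 1.5964e+02] [1.19 8.03 4.42] 0.01682335079723182
```

View pics/w3.png

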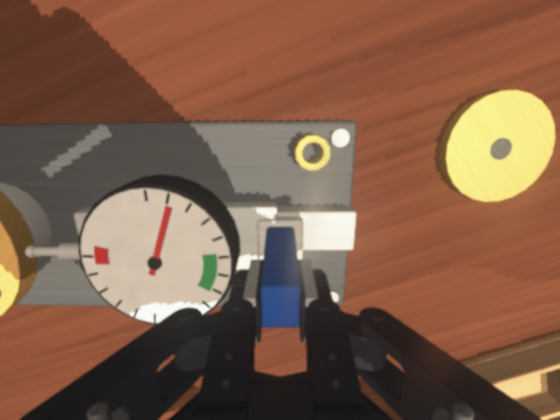

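Needle stands near 1.2 mm: tip at (168,208) and pivot at (154,263). I need about 4.8 mm more.

>>> {"api": "play_rows", "payload": {"series": [[0,-0.08,0,0,0,0,1],[0,-0.08,0,0,0,0,1],[0,-0.08,0,0,0,0,1],[0,-0.08,0,0,0,0,1],[0,-0.08,0,0,0,0,1],[0,-0.08,0,0,0,0,1],[0,0,0,0,0,0,1],[0,0,0,0,0,0,1]]}}

```text
clock: 7.52
ee_pos: [0.5876, 0.1635, 0.1589]
eef_rot: [179.9, 0.1, 159.6]
ft_force: [2.4, 9.4, 2.8]
grip_width: 0.017
```

```bash
python3 look.py wrist w4 60,160,260,340; cat > needle.py <<'E'
from h import *
import sys
def needle(im,P,dc):
    # rays of dial plane: redness along spokes from centre dc (world xy)
    f=im.astype(np.float32);red=f[...,0]-(f[...,1]+f[...,2])/2; red/=np.maximum(f[...,0],60)
    th=np.arange(0,5.2,.01);out=[]
    ex=np.array([.9394,-.3428]);ey=np.array([.3428,.9394])
    for t in th:
        d=-np.cos(t)*ex+np.sin(t)*ey
        q=[proj(P,(*(dc+d*r),.0735)) for r in np.linspace(.010,.024,10)]
        q=np.array(q,np.float32)
        out.append(cv2.remap(red,q[:,0][None],q[:,1][None],cv2.INTER_LINEAR).mean())
    o=np.array(out);i=o.argmax();w=np.clip(o-o.max()*.6,0,None);w[abs(th-th[i])>.25]=0
    return (w*th).sum()/w.sum(),o.max()
def dialc(im,P,dc0):
    # refine dial centre from its black pivot
    u,v=proj(P,(*dc0,.074));u,v=int(u),int(v);g=im[v-14:v+15,u-14:u+15].max(2);m=(g<70).astype(np.uint8)
    n,l,s,c=cv2.connectedComponentsWithStats(m)
    if n<2:return None
    i=1+s[1:,4].argmax();return plane(P,u-14+c[i][0],v-14+c[i][1],.074)[:2],s[i].tolist()
def load(t,cam='wrist'):
    z=np.load(t+'.npz');return z['im'],pose(cam,dict(ee_pos=z['p'],eef_rot=z['r']))
E
python3 - <<'E'
from needle import *
ey=np.array([.3428,.9394])
for t in('w2','w3','w4'):
    if t=='w2': continue
    im,P=load(t);z=np.load(t+'.npz');dc=z['p'][:2]-.072*ey
    r=dialc(im,P,dc);print(t,dc,r)
    print(needle(im,P,dc),needle(im,P,r[0]) if r else '', 'dist',(dc-np.array([.516,-.032]))@ey)
E
```

```text
7.5167 [  9.3  36.8  99.2   0.1  43.9 -60.4] [0.5876 0.1635 0.1589] [1.7987e+02 1.0000e-01 1.5964e+02] [2.37 9.42 2.77] 0.017023834796958567
w3 [0.56458204 0.10030179] (array([0.56366322, 0.09867717]), [6, 10, 11, 10, 84])
(np.float64(0.24025359008654132), np.float32(0.6600782)) (np.float64(0.3436041372835849), np.float32(0.67124784)) dist 0.14093822365624847
w4 [0.56295251 0.0959065 ] (array([0.56165971, 0.09451413]), [6, 9, 11, 10, 88])
(np.float64(1.7539838550747897), np.float32(0.6614496)) (np.float64(1.7773565301370144), np.float32(0.66075456)) dist 0.13625068331884865
```

View pics/w4.png

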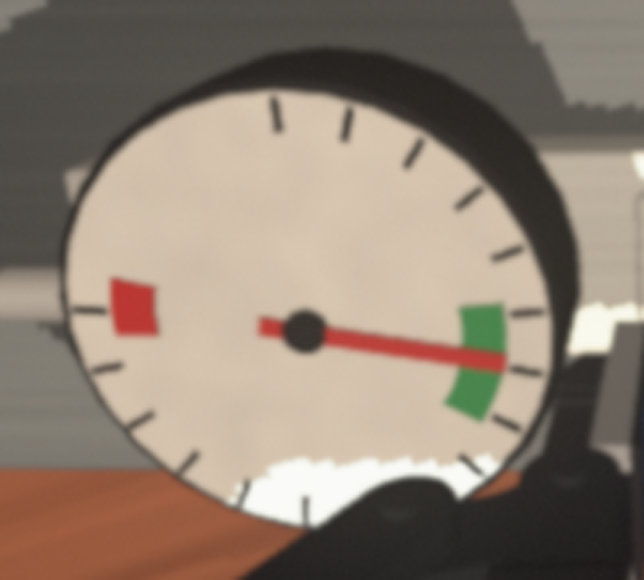

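Needle at about 1.78 rad, mid-green. I'll relax the arm's 9 N wind-up, pause, release, rise, move over the handle and turn the jaws tangential.

>>> {"api": "play_rows", "payload": {"series": [[0,0.07,0,0,0,0,1],[0,0,0,0,0,0,1],[0,0,0,0,0,0,1],[0,0,0,0,0,0,1],[0,0,0,0,0,0,1],[0,0,0,0,0,0,0.6],[0,0,0,0,0,0,0.3],[0,0,0,0,0,0,0],[0,0,0,0,0,0,0],[0,0,0,0,0,0,0],[0,0,0,0,0,0,0],[0,0,-1.5,0,0,0,0],[0,0,-3,0,0,0,0],[0,0,-3,0,0,0,0]]}}

```text
clock: 8.73
ee_pos: [0.587, 0.163, 0.2333]
eef_rot: [-179.9, -0.1, 159.6]
ft_force: [-0.2, -0.9, 0.7]
grip_width: 0.0857
```

>>> {"api": "play_rows", "payload": {"series": [[-0.05,-3.5,0,0,0,0,0],[-0.05,-3.5,0,0,0,0,0],[-0.05,-3.5,0,0,0,0,0],[-0.05,-3.5,0,0,0,0,0],[-0.05,-3.5,0,0,0,0,0],[-0.05,-3.5,0,0,0,0,0],[-0.05,-3.5,0,0,0,0,0],[0,0,0,0,0,0,0]]}}

```text
clock: 9.4
ee_pos: [0.5038, -0.0719, 0.2334]
eef_rot: [-180.0, -0.0, 159.4]
ft_force: [0.3, 0.1, 0.2]
grip_width: 0.0854
```

```bash
python3 look.py scene s5 230,160,390,280;python3 look.py wrist w5
```

```text
9.4 [-1.55e+01  2.40e+01  1.10e+02 -1.00e-01  4.60e+01 -8.49e+01] [ 0.5038 -0.0719  0.2334] [-1.7995e+02 -1.0000e-02  1.5942e+02] [0.33 0.1  0.18] 0.08537826780253491
9.45 [-15.3  24.1 109.9  -0.   46.  -84.7] [ 0.5046 -0.0701  0.2334] [-179.99    0.    159.4 ] [-0.2   0.17  0.34] 0.08544455780810001
```

View pics/s5.png

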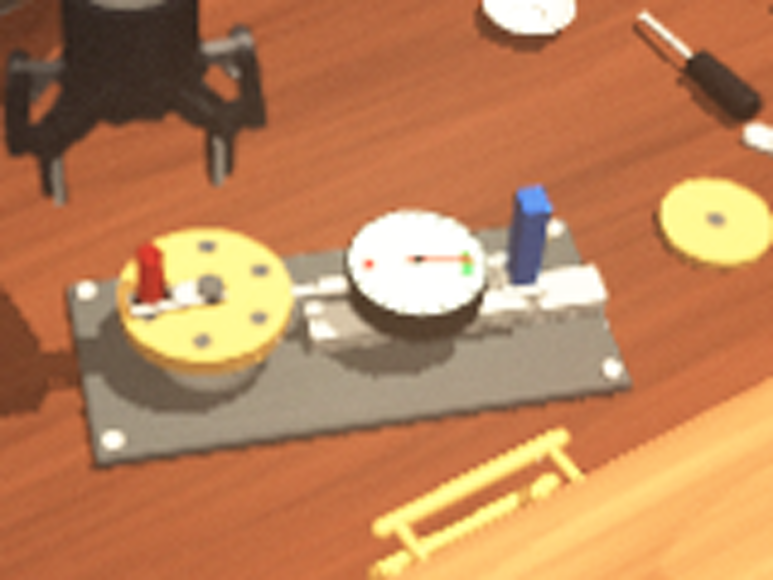

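View pics/w5.png

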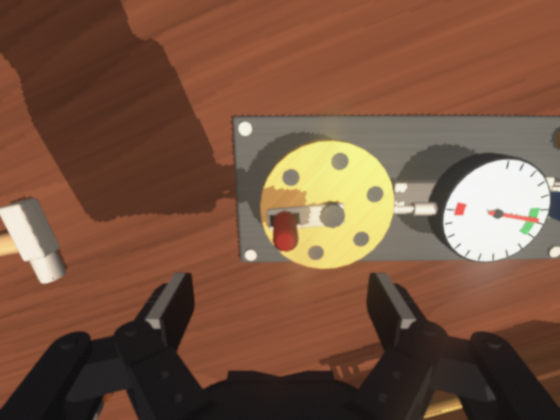

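Needle still in the green after release. The handle top is at (286,238) and the nut at (333,215) in the wrist view.

```bash
python3 - <<'E'
from needle import *
from fit import circ
im,P=load('w5')
ey=np.array([.3428,.9394]);ex=np.array([.9394,-.3428])
dc=np.array([.5617,.0945]);r=dialc(im,P,dc);print(r,needle(im,P,r[0]))
print('handle',plane(P,286,240,.118)[:2],'nut',plane(P,333,215,.075)[:2])
m=[plane(P,u,v,.013)[:2] for u,v in [(245,129),(251,256)]];print(np.mean(m,0)+ .165*ey-.09*ey, 'spindle from screws')
# nearest dial circle dist
hsv=cv2.cvtColor(im,cv2.COLOR_RGB2HSV)
mk=((hsv[...,0]>10)&(hsv[...,0]<34)&(hsv[...,1]>95)&(hsv[...,2]>110)).astype(np.uint8)
cm=proj(P,(.513,-.032,.066));pts=[]
for a in np.radians(np.arange(0,360,4)):
    rr=np.arange(45,85,.25);u=cm[0]+rr*np.cos(a);v=cm[1]+rr*np.sin(a)
    q=cv2.remap(mk.astype(np.float32),u.astype(np.float32)[None],v.astype(np.float32)[None],cv2.INTER_LINEAR)[0]
    b=np.where(q>.5)[0]
    if len(b) and 3<b[-1]<len(rr)-3: pts.append(plane(P,u[b[-1]],v[b[-1]],.066)[:2])
p=np.array(pts)
for _ in range(6):
    c,rd=circ(p);e=np.hypot(*(p-c).T)-rd;p=p[abs(e)<max(.0008,2*e.std())]
print(len(p),c,rd)
E
```

```text
Traceback (most recent call last):
TypeError: 'NoneType' object is not subscriptable
```

```bash
cat > m.py <<'E'
from needle import *
from fit import circ
import sys
im,P=load('w5')
ey=np.array([.3428,.9394]);ex=np.array([.9394,-.3428])
pc=plane(P,497.5,213,.074)[:2];print('pivot',pc,needle(im,P,pc))
print('handle',plane(P,286,240,.118)[:2],'nut',plane(P,333,215,.075)[:2])
m=[plane(P,u,v,.013)[:2] for u,v in [(245,129),(251,256)]];print(np.mean(m,0)+ .165*ey-.09*ey, 'spindle from screws')
hsv=cv2.cvtColor(im,cv2.COLOR_RGB2HSV)
mk=((hsv[...,0]>10)&(hsv[...,0]<34)&(hsv[...,1]>95)&(hsv[...,2]>110)).astype(np.uint8)
cm=proj(P,(.513,-.032,.066));pts=[]
for a in np.radians(np.arange(0,360,4)):
    rr=np.arange(45,85,.25);u=cm[0]+rr*np.cos(a);v=cm[1]+rr*np.sin(a)
    q=cv2.remap(mk.astype(np.float32),u.astype(np.float32)[None],v.astype(np.float32)[None],cv2.INTER_LINEAR)[0]
    b=np.where(q>.5)[0]
    if len(b) and 3<b[-1]<len(rr)-3: pts.append(plane(P,u[b[-1]],v[b[-1]],.066)[:2])
p=np.array(pts)
for _ in range(6):
    c,rd=circ(p);e=np.hypot(*(p-c).T)-rd;p=p[abs(e)<max(.0008,2*e.std())]
print(len(p),c,rd)
E
python3 m.py
```

```text
pivot [0.5611125  0.09476906] (np.float64(1.771100964801066), np.float32(0.500363))
handle [ 0.50435236 -0.06771294] nut [ 0.51528743 -0.03106508]
[ 0.51741612 -0.03040821] spindle from screws
64 [ 0.5111627  -0.03390843] 0.05528159286835015
```

>>> {"api": "play_rows", "payload": {"series": [[0,0.2,0,0,0,6.92,0],[0,0,0,0,0,6.92,0],[0,0,0,0,0,6.92,0],[0,0,0,0,0,6.92,0],[0,0,0,0,0,6.92,0],[0,0,0,0,0,6.92,0],[0,0,0,0,0,6.92,0],[0,0,0,0,0,6.92,0],[0,0,0,0,0,6.92,0],[0,0,0,0,0,6.92,0],[0,0,0,0,0,6.92,0],[0,0,0,0,0,6.92,0],[0,0,0,0,0,6.92,0],[0,0,0,0,0,0,0],[0,0,2,0,0,0,0],[0,0,2.5,0,0,0,0],[0,0,2,0,0,0,0],[0,0,1.2,0,0,0,0],[0,0,0,0,0,0,0],[0,0,0,0,0,0,0]]}}

```text
clock: 11.17
ee_pos: [0.5062, -0.0653, 0.1561]
eef_rot: [-179.9, 0.0, 69.9]
ft_force: [0.3, 0.3, 0.4]
grip_width: 0.0853
```

```bash
python3 look.py wrist w6
```

```text
11.1667 [-14.8  31.2 113.5  -0.   35.4   5.4] [ 0.5062 -0.0653  0.1561] [-1.7994e+02  1.0000e-02  6.9870e+01] [0.32 0.26 0.4 ] 0.08531872617140267
```

View pics/w6.png

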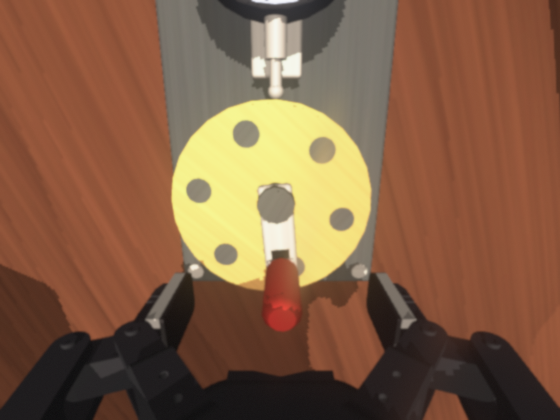

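The handle at (282,315) is centred between the fingers. A 3 mm trim along the arm, then close.

>>> {"api": "play_rows", "payload": {"series": [[-0.3,-0.05,0,0,0,0,0.4],[0,0,0,0,0,0,0.7],[0,0,0,0,0,0,1],[0,0,0,0,0,0,1],[0,0,0,0,0,0,1],[0,0,0,0,0,0,1],[0,0,0,0,0,0,1]]}}

```text
clock: 11.8
ee_pos: [0.5047, -0.0687, 0.1568]
eef_rot: [179.9, 0.0, 69.7]
ft_force: [-0.7, -1.0, 5.8]
grip_width: 0.0166
```

```bash
python3 look.py wrist w7; python3 look.py scene s7 230,160,390,280
```

```text
11.8 [-15.2  31.  113.6  -0.   35.3   5.2] [ 0.5047 -0.0687  0.1568] [179.94   0.    69.67] [-0.65 -1.    5.76] 0.016615672123399424
11.85 [-15.2  31.  113.6  -0.   35.3   5.2] [ 0.5047 -0.0686  0.1567] [179.95   0.    69.67] [-1.34  0.08  5.67] 0.01659558711606235
```

View pics/w7.png

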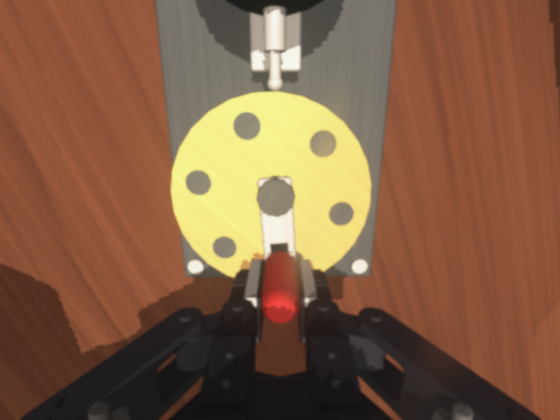

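View pics/s7.png

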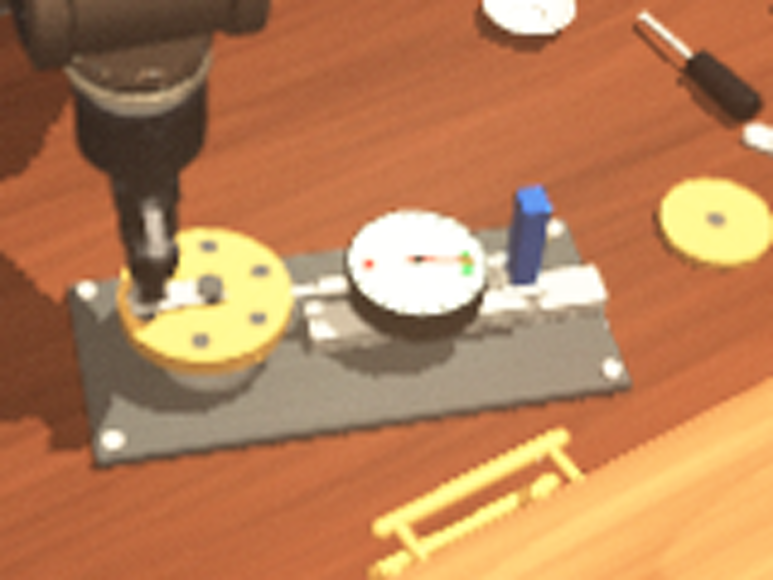

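```bash
cat > arc.py <<'E'
import numpy as np,sys
a,b,s=map(float,sys.argv[1:4])
n=int(round(abs(b-a)/s));f=np.radians(np.linspace(a,b,n+1));x=3.8*np.cos(f);y=-3.8*np.sin(f)
cx=np.round(x-x[0],2);cy=np.round(y-y[0],2)
print([[round(float(p),2),round(float(q),2)] for p,q in zip(np.diff(cx),np.diff(cy))])
E
python3 arc.py 182 152 5
```

```text
[[0.0, -0.33], [0.03, -0.33], [0.07, -0.33], [0.08, -0.32], [0.12, -0.31], [0.14, -0.3]]
```

>>> {"api": "play_rows", "payload": {"series": [[0,-0.33,0,0,0,0,1],[0.03,-0.33,0,0,0,0,1],[0.07,-0.33,0,0,0,0,1],[0.08,-0.32,0,0,0,0,1],[0.12,-0.31,0,0,0,0,1],[0.14,-0.3,0,0,0,0,1],[0,0,0,0,0,0,1]]}}

```text
clock: 12.48
ee_pos: [0.4877, -0.0576, 0.1567]
eef_rot: [180.0, 0.0, 69.7]
ft_force: [0.8, -1.5, 8.4]
grip_width: 0.0167
```

```bash
cat > f.py <<'E'
from h import *
st=robot.sense();psi=np.radians(st['eef_rot'][2]);tx=np.array([np.cos(psi),np.sin(psi)]);ty=np.array([np.sin(psi),-np.cos(psi)])
sp=np.array([.516,-.0315]);d=st['ee_pos'][:2]-sp;th=np.degrees(np.arctan2(d[1],d[0]))%360
f=st['ft_force'];u=d/np.hypot(*d);t=np.array([-u[1],u[0]])
print(st['clock'],st['ee_pos'].round(4),'theta',th.round(1),'phi',((th-np.degrees(psi))%360).round(1),'r',np.hypot(*d)*1e3,'Fr',f[:2]@u,'Ft',f[:2]@t,'Fz',f[2],'w',st['grip_width'])
E
python3 f.py; python3 look.py scene s8 230,160,390,280;python3 f.py
```

```text
12.4833 [ 0.4877 -0.0576  0.1567] theta 222.7 phi 153.0 r 38.52488614683418 Fr 0.3915672404827725 Ft 1.639880095210589 Fz 8.363755668278372 w 0.01666897346545369
12.4833 [-14.4  30.  116.2  -0.   33.8   5.9] [ 0.4877 -0.0576  0.1567] [1.7997e+02 1.0000e-02 6.9680e+01] [ 0.82 -1.47  8.36] 0.01666897346545369
12.5333 [ 0.4877 -0.0576  0.1567] theta 222.7 phi 153.0 r 38.525872381163445 Fr 0.2362235985457754 Ft 0.32703427492712295 Fz 7.242861652397087 w 0.016471236087697294
```

View pics/s8.png

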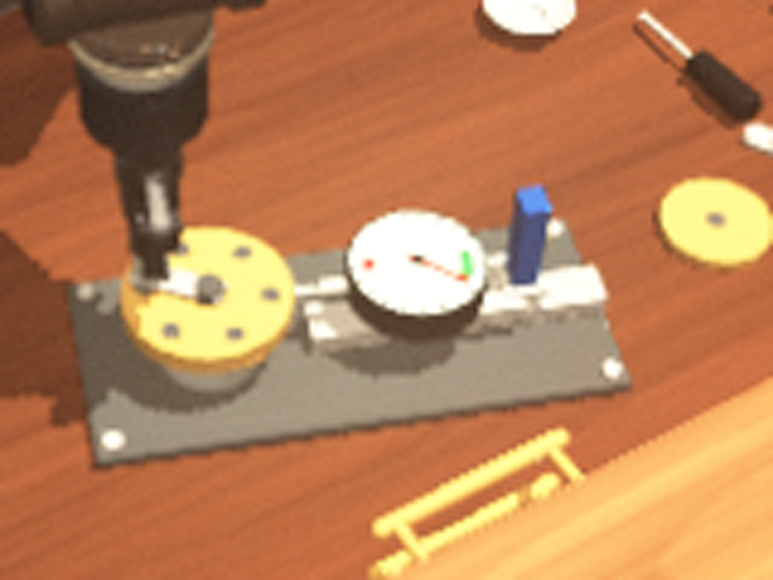

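The radial force is near zero and the needle has advanced past green, with rim proud increasing as expected. Continuing clockwise.

```bash
python3 arc.py 152 92 5;python3 arc.py 92 54 4.75
```

```text
[[0.17, -0.29], [0.19, -0.27], [0.22, -0.25], [0.23, -0.23], [0.26, -0.21], [0.27, -0.19], [0.29, -0.16], [0.3, -0.14], [0.31, -0.11], [0.33, -0.08], [0.32, -0.06], [0.33, -0.02]]
[[0.31, 0.0], [0.32, 0.03], [0.31, 0.05], [0.3, 0.08], [0.3, 0.11], [0.29, 0.13], [0.27, 0.15], [0.27, 0.17]]
```

>>> {"api": "play_rows", "payload": {"series": [[0.17,-0.29,0,0,0,0,1],[0.19,-0.27,0,0,0,0,1],[0.22,-0.25,0,0,0,0,1],[0.23,-0.23,0,0,0,0,1],[0.26,-0.21,0,0,0,0,1],[0.27,-0.19,0,0,0,0,1],[0,0,0,0,0,0,1]]}}

```text
clock: 13.12
ee_pos: [0.4787, -0.0399, 0.1567]
eef_rot: [180.0, 0.0, 69.7]
ft_force: [-0.6, -0.7, 8.3]
grip_width: 0.016
```

```bash
python3 f.py; python3 look.py scene s9 230,160,390,280;python3 f.py
```

```text
13.1167 [ 0.4787 -0.0399  0.1567] theta 192.8 phi 123.1 r 38.20486190185956 Fr 0.7843258571283054 Ft 0.5393369860928846 Fz 8.305251771128129 w 0.015985989137864816
13.1167 [-12.6  29.5 117.6  -0.   32.9   7.7] [ 0.4787 -0.0399  0.1567] [1.800e+02 1.000e-02 6.968e+01] [-0.65 -0.7   8.31] 0.015985989137864816
13.1667 [ 0.4787 -0.04    0.1567] theta 192.8 phi 123.1 r 38.21825826762337 Fr 0.5022600786242811 Ft -0.2797858904261929 Fz 8.492456266897548 w 0.016205117113101963
```

>>> {"api": "play_rows", "payload": {"series": [[0.29,-0.16,0,0,0,0,1],[0.3,-0.14,0,0,0,0,1],[0.31,-0.11,0,0,0,0,1],[0.33,-0.08,0,0,0,0,1],[0.32,-0.06,0,0,0,0,1],[0.33,-0.02,0,0,0,0,1],[0,0,0,0,0,0,1]]}}

```text
clock: 13.75
ee_pos: [0.48, -0.0202, 0.1567]
eef_rot: [-180.0, 0.0, 69.7]
ft_force: [-0.9, 0.4, 8.7]
grip_width: 0.0163
```

```bash
python3 f.py; python3 look.py scene s10 230,160,390,280;python3 look.py wrist w10
```

```text
13.75 [ 0.48   -0.0202  0.1567] theta 162.6 phi 92.9 r 37.74959180567366 Fr 0.998692254963502 Ft -0.10345974874645303 Fz 8.730619546048544 w 0.01626805519869907
13.75 [-10.3  29.5 117.6  -0.   33.   10. ] [ 0.48   -0.0202  0.1567] [-1.7999e+02  1.0000e-02  6.9690e+01] [-0.92  0.4   8.73] 0.01626805519869907
13.8 [-10.3  29.5 117.6  -0.   33.   10. ] [ 0.48   -0.0203  0.1567] [-179.99    0.     69.68] [-0.34  0.5   9.5 ] 0.016283856224570667
```

View pics/s10.png

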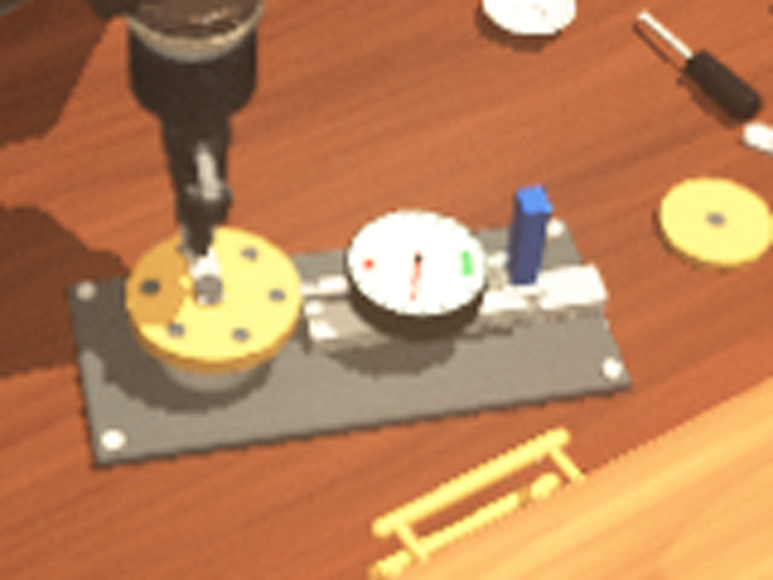

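View pics/w10.png

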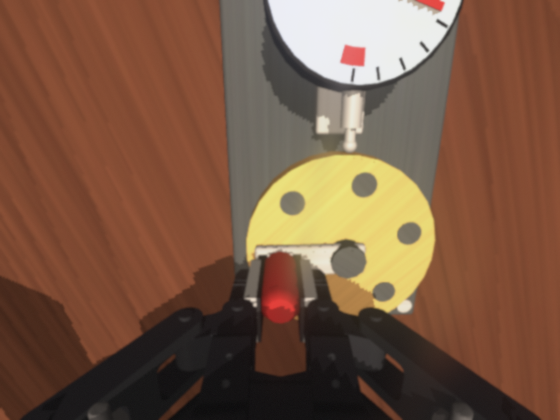

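>>> {"api": "play_rows", "payload": {"series": [[0.31,0,0,0,0,0,1],[0.32,0.03,0,0,0,0,1],[0.31,0.05,0,0,0,0,1],[0.3,0.08,0,0,0,0,1],[0,0,0,0,0,0,1]]}}

```text
clock: 14.27
ee_pos: [0.4858, -0.0092, 0.1567]
eef_rot: [-180.0, 0.0, 69.7]
ft_force: [-0.2, 0.5, 8.7]
grip_width: 0.0162
```

```bash
python3 f.py; python3 look.py scene s11 230,160,390,280;python3 look.py wrist w11
```

```text
14.2667 [ 0.4858 -0.0092  0.1567] theta 143.5 phi 73.8 r 37.51179084183599 Fr 0.4306506746668643 Ft -0.3202920447824756 Fz 8.669929576791366 w 0.016230235678596182
14.2667 [ -8.9  29.8 116.8  -0.   33.4  11.5] [ 0.4858 -0.0092  0.1567] [-1.7998e+02  1.0000e-02  6.9680e+01] [-0.16  0.51  8.67] 0.016230235678596182
14.3167 [ -8.9  29.8 116.8  -0.   33.4  11.4] [ 0.4858 -0.0092  0.1567] [-179.99    0.     69.68] [-1.13  1.24  9.61] 0.016809655840781368
```

>>> {"api": "play_rows", "payload": {"series": [[0.3,0.11,0,0,0,0,1],[0.29,0.13,0,0,0,0,1],[0.27,0.15,0,0,0,0,1],[0.27,0.17,0,0,0,0,1],[0,0,0,0,0,0,1]]}}

```text
clock: 14.78
ee_pos: [0.4951, -0.0006, 0.1567]
eef_rot: [-180.0, 0.0, 69.7]
ft_force: [-1.3, 0.6, 8.6]
grip_width: 0.0164
```

```bash
python3 f.py; python3 look.py scene s12 230,160,390,280;python3 look.py wrist w12
python3 - <<'E'
from needle import *
S=pose('scene')
for t in ('s5','s7','s8','s9','s10','s11','s12'):
    im=np.load(t+'.npz')['im']
    dc=plane(S,230+418/4.83-.4,160+259/4.83-.4,.074)[:2]
    z=np.load(t+'.npz');d=z['p'][:2]-np.array([.516,-.0315])
    print(t,dc.round(4),'theta',np.degrees(np.arctan2(d[1],d[0]))%360,needle(im,S,dc))
E
```

```text
14.7833 [ 0.4951 -0.0006  0.1567] theta 124.1 phi 54.4 r 37.31065683858781 Fr 1.235308008964039 Ft 0.7212826734714586 Fz 8.563328275599492 w 0.016407407244286402
14.7833 [ -7.7  30.3 115.6  -0.   34.2  12.6] [ 0.4951 -0.0006  0.1567] [-1.7999e+02  1.0000e-02  6.9680e+01] [-1.29  0.62  8.56] 0.016407407244286402
14.8333 [ -7.7  30.2 115.6  -0.   34.2  12.6] [ 0.4951 -0.0006  0.1567] [-1.7999e+02  1.0000e-02  6.9680e+01] [-0.21  0.56  8.53] 0.016389568792501308
s5 [0.5651 0.0952] theta 253.17466528434778 (np.float64(1.6765546326217726), np.float32(0.2599309))
s7 [0.5651 0.0952] theta 253.1201165891211 (np.float64(1.701755571968228), np.float32(0.15861616))
s8 [0.5651 0.0952] theta 222.6514179426792 (np.float64(2.280229226019329), np.float32(0.18661347))
s9 [0.5651 0.0952] theta 192.75538446502068 (np.float64(2.9551346962661267), np.float32(0.36748648))
s10 [0.5651 0.0952] theta 162.60257694301396 (np.float64(3.4947529024052937), np.float32(0.22628948))
s11 [0.5651 0.0952] theta 143.52026422603245 (np.float64(3.7330511979345973), np.float32(0.26460952))
s12 [0.5651 0.0952] theta 124.06861680276019 (np.float64(3.8547722281755736), np.float32(0.26872575))
```

View pics/w12.png

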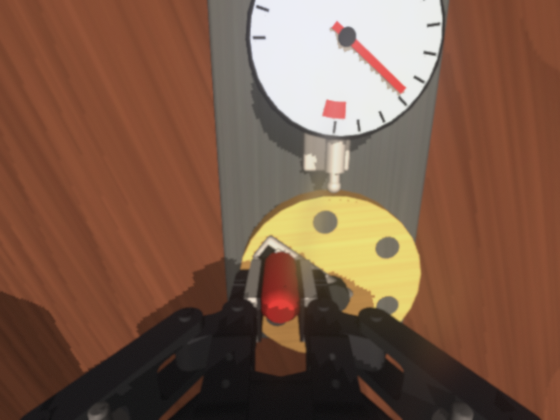

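```bash
cat > pk.py <<'E'
import numpy as np
from scipy.optimize import least_squares as L
t=np.radians([252,222.7,192.8,162.6,143.5,124.1]);n=np.array([1.69,2.28,2.955,3.495,3.733,3.855])
g=lambda p:p[0]+1.2*np.cos(t-p[1])-n
r=L(g,[2.7,2]);print(r.x[0],np.degrees(r.x[1]),r.fun)
r=L(lambda p:p[0]+p[2]*np.cos(t-p[1])-n,[2.7,2,1.2]);print(r.x,np.degrees(r.x[1]))
E
python3 pk.py; python3 arc.py 54 34 5;python3 arc.py 34 19 5
```

```text
2.6576824074744025 115.02563689024348 [ 0.09042424  0.01335429 -0.04320305 -0.0277583  -0.02048096 -0.01233622]
[2.55625678 2.09748237 1.29062809] 120.17688739771496
[[0.26, 0.21], [0.24, 0.22], [0.22, 0.25], [0.2, 0.27]]
[[0.17, 0.28], [0.15, 0.3], [0.12, 0.31]]
```

Fits of the needle readings put the peak at handle angle 115–120°. I'll pass it to bracket it.

>>> {"api": "play_rows", "payload": {"series": [[0.26,0.21,0,0,0,0,1],[0.24,0.22,0,0,0,0,1],[0.22,0.25,0,0,0,0,1],[0.2,0.27,0,0,0,0,1],[0,0,0,0,0,0,1]]}}

```text
clock: 15.3
ee_pos: [0.5073, 0.0046, 0.1567]
eef_rot: [-180.0, 0.0, 69.7]
ft_force: [-1.6, -0.2, 8.0]
grip_width: 0.0168
```

```bash
python3 f.py; python3 look.py scene s13 230,160,390,280;python3 look.py wrist w13
```

```text
15.3 [0.5073 0.0046 0.1567] theta 103.5 phi 33.9 r 37.17760136956635 Fr 0.19678199638497748 Ft 1.6147463774098259 Fz 7.958596957036275 w 0.016803805727394455
15.3 [ -6.9  30.9 113.9  -0.   35.2  13.4] [0.5073 0.0046 0.1567] [-1.7999e+02  1.0000e-02  6.9680e+01] [-1.62 -0.19  7.96] 0.016803805727394455
15.35 [ -6.9  30.9 113.9  -0.   35.2  13.4] [0.5072 0.0046 0.1567] [180.     0.    69.68] [-1.18 -0.27  7.75] 0.016571024952930117
```

>>> {"api": "play_rows", "payload": {"series": [[0.17,0.28,0,0,0,0,1],[0.15,0.3,0,0,0,0,1],[0.12,0.31,0,0,0,0,1],[0,0,0,0,0,0,1]]}}

```text
clock: 15.73
ee_pos: [0.5172, 0.0056, 0.1567]
eef_rot: [-180.0, 0.0, 69.7]
ft_force: [-1.3, 0.8, 7.9]
grip_width: 0.0163
```

```bash
python3 f.py; python3 look.py scene s14 230,160,390,280;python3 look.py wrist w14
python3 - <<'E'
from needle import *
S=pose('scene')
for t in ('s11','s12','s13','s14'):
    im=np.load(t+'.npz')['im'];z=np.load(t+'.npz');d=z['p'][:2]-np.array([.516,-.0315])
    dc=np.array([.5651,.0952])
    w,P=load('w'+t[1:]);
    print(t,'theta',np.degrees(np.arctan2(d[1],d[0]))%360,needle(im,S,dc),'wrist',end=' ')
    r=dialc(w,P,np.array([.5617,.0945])); print(r, needle(w,P,r[0]) if r else '')
E
```

```text
15.7333 [0.5172 0.0056 0.1567] theta 88.2 phi 18.5 r 37.144566068798554 Fr 0.7651323283713043 Ft 1.3175549790268446 Fz 7.906581541476655 w 0.016251763132473236
15.7333 [ -6.7  31.5 112.5  -0.   36.   13.6] [0.5172 0.0056 0.1567] [-1.7999e+02  1.0000e-02  6.9680e+01] [-1.29  0.81  7.91] 0.016251763132473236
15.7833 [ -6.7  31.5 112.5  -0.   36.   13.6] [0.5171 0.0056 0.1567] [180.     0.    69.67] [0.52 0.15 7.26] 0.0160897527234487bash:  1456 Segmentation fault         python3 - <<'E'
from needle import *
S=pose('scene')
for t in ('s11','s12','s13','s14'):
    im=np.load(t+'.npz')['im'];z=np.load(t+'.npz');d=z['p'][:2]-np.array([.516,-.0315])
    dc=np.array([.5651,.0952])
    w,P=load('w'+t[1:]);
    print(t,'theta',np.degrees(np.arctan2(d[1],d[0]))%360,needle(im,S,dc),'wrist',end=' ')
    r=dialc(w,P,np.array([.5617,.0945])); print(r, needle(w,P,r[0]) if r else '')
E
```

View pics/w14.png

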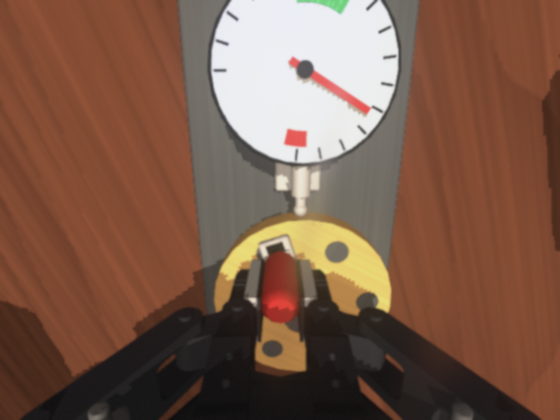

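```bash
python3 - <<'E'
from needle import *
from scipy.optimize import least_squares as L
S=pose('scene');T=[];N=[]
for t in ('s8','s9','s10','s11','s12','s13','s14'):
    z=np.load(t+'.npz');im=z['im'];d=z['p'][:2]-np.array([.516,-.0315])
    th=np.degrees(np.arctan2(d[1],d[0]))%360;n=needle(im,S,np.array([.5651,.0952]))[0];T.append(th);N.append(n)
    print(t,round(th,1),round(n,3),end=' ')
    if t in('s12','s13','s14'):
        w,P=load('w'+t[1:]);r=dialc(w,P,np.array([.561,.0945]));print('wrist',r,needle(w,P,r[0])[0] if r else '',end='')
    print()
t=np.radians(T);n=np.array(N)
r=L(lambda p:p[0]+p[2]*np.cos(t-p[1])-n,[2.7,2,1.2]);print(r.x,np.degrees(r.x[1]),r.fun)
E
```

```text
s8 222.7 2.28 
s9 192.8 2.955 
s10 162.6 3.494 
s11 143.5 3.733 
s12 124.1 3.854 wrist None 
s13 103.5 3.829 wrist None 
s14 88.2 3.712 wrist None 
[2.61778034 2.0501704  1.24815654] 117.4661113538251 [ 0.01084971 -0.01997438  0.00416505  0.00656875  0.00340541  0.00068122
 -0.00569576]
```

The scene readings fit a cosine (amplitude 1.25 rad, expected 1.2; residuals ≤ 0.02) with its peak at handle angle 117°. A cross-check with wrist views before turning back.

```bash
python3 arc.py 18.5 47.5 4.83; python3 - <<'E'
from needle import *
for t,(u0,v0) in {'w12':(347,37),'w13':(325,55),'w14':(305,69)}.items():
    w,P=load(t);g=w[v0-12:v0+13,u0-12:u0+13].max(2)
    m=(g<110).astype(np.uint8);n,l,s,c=cv2.connectedComponentsWithStats(m)
    i=1+s[1:,4].argmax();u,v=u0-12+c[i][0],v0-12+c[i][1]
    dc=plane(P,u,v,.074)[:2];print(t,u.round(1),v.round(1),s[i],dc,needle(w,P,dc))
E
```

```text
[[-0.11, -0.3], [-0.14, -0.29], [-0.17, -0.27], [-0.18, -0.27], [-0.21, -0.24], [-0.23, -0.23]]
w12 346.5 36.5 [  4   3  16  18 220] [0.56158737 0.09463772] (np.float64(3.813304445659543), np.float32(0.6033594))
w13 324.2 58.8 [  4   8  16  17 204] [0.56156116 0.09459735] (np.float64(3.7880976098414636), np.float32(0.55477315))
w14 304.7 69.1 [  5   4  15  17 190] [0.56165758 0.09457751] (np.float64(3.6754562438028295), np.float32(0.52462006))
```

The wrist readings (3.813 at 124°, 3.788 at 103.5°, 3.675 at 88°) agree with a peak near 117°. Turning back there.

>>> {"api": "play_rows", "payload": {"series": [[-0.11,-0.3,0,0,0,0,1],[-0.14,-0.29,0,0,0,0,1],[-0.17,-0.27,0,0,0,0,1],[-0.18,-0.27,0,0,0,0,1],[-0.21,-0.24,0,0,0,0,1],[-0.23,-0.23,0,0,0,0,1],[0,0,0,0,0,0,1],[0,0,0,0,0,0,1]]}}

```text
clock: 16.5
ee_pos: [0.4984, 0.0014, 0.1567]
eef_rot: [180.0, -0.0, 69.7]
ft_force: [-0.1, 0.7, 7.6]
grip_width: 0.0165
```

```bash
python3 f.py;python3 look.py scene s15 230,160,390,280; python3 look.py wrist w15; python3 -c "
from needle import *
S=pose('scene');print(needle(np.load('s15.npz')['im'],S,np.array([.5651,.0952])))
w,P=load('w15');print(needle(w,P,np.array([.5616,.0946])))"
```

```text
16.5 [0.4984 0.0014 0.1567] theta 118.1 phi 48.4 r 37.33829784923681 Fr 0.6092897248595472 Ft -0.24493349303736783 Fz 7.578146048281464 w 0.01646473044927314
16.5 [ -7.4  30.4 115.1   0.   34.4  12.9] [0.4984 0.0014 0.1567] [179.98  -0.    69.67] [-0.07  0.65  7.58] 0.01646473044927314
16.55 [ -7.4  30.4 115.1  -0.   34.4  12.9] [0.4984 0.0014 0.1567] [179.99  -0.    69.67] [0.13 0.05 7.61] 0.016446524774105378
(np.float64(3.8770194004183365), np.float32(0.22884643))
(np.float64(3.8219400664215293), np.float32(0.59807724))
```

Highest readings so far in both views: 3.877 in the scene and 3.822 in the wrist. Release and withdraw upward.

>>> {"api": "play_rows", "payload": {"series": [[0,0,0,0,0,0,0.8],[0,0,0,0,0,0,0.5],[0,0,0,0,0,0,0.2],[0,0,0,0,0,0,0],[0,0,0,0,0,0,0],[0,0,0,0,0,0,0],[0,0,0,0,0,0,0],[0,0,-1,0,0,0,0],[0,0,-3,0,0,0,0],[0,0,-3,0,0,0,0],[0,0,-3,0,0,0,0],[0,0,-3,0,0,0,0],[0,0,0,0,0,0,0],[0,0,0,0,0,0,0],[0,0,0,0,0,0,0]]}}

```text
clock: 17.85
ee_pos: [0.4983, 0.0014, 0.2863]
eef_rot: [180.0, 0.0, 69.7]
ft_force: [0.8, 0.1, -0.3]
grip_width: 0.0855
```

```bash
python3 look.py scene s16 230,160,390,280; python3 look.py wrist w16; python3 -c "
from needle import *
S=pose('scene');print(needle(np.load('s16.npz')['im'],S,np.array([.5651,.0952])))
w,P=load('w16');print(needle(w,P,np.array([.5616,.0946])))"
```

```text
17.85 [ -7.4  19.1 108.   -0.   52.9  12.9] [0.4983 0.0014 0.2863] [1.800e+02 1.000e-02 6.967e+01] [ 0.83  0.08 -0.31] 0.08545943957084597
17.9 [ -7.4  19.2 108.   -0.   52.9  12.9] [0.4983 0.0013 0.2857] [-1.7993e+02  2.0000e-02  6.9670e+01] [-0.14  0.08  0.56] 0.08526493838693258
(np.float64(3.8767149185404497), np.float32(0.22445579))
(np.float64(3.8357997970258677), np.float32(0.46733207))
```

View pics/w16.png

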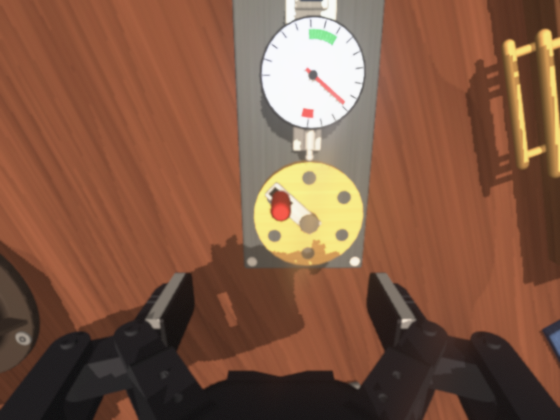

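View pics/s16.png

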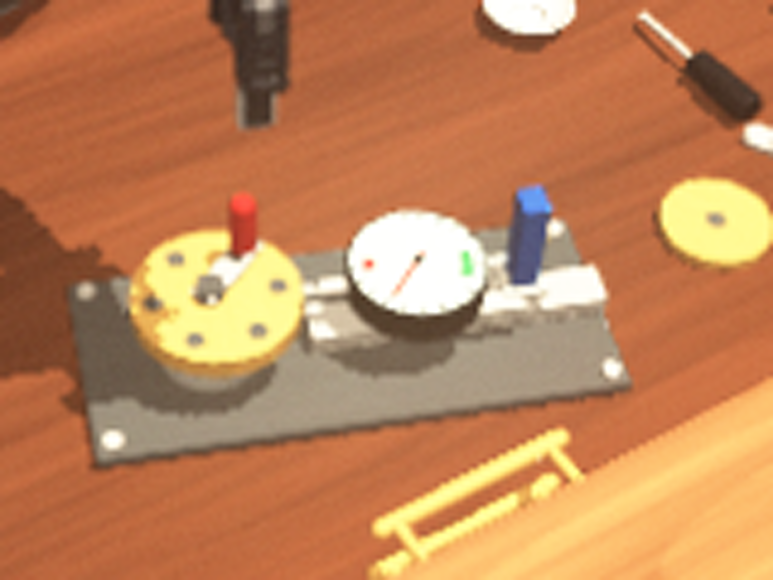

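The gripper is clear and the needle is unchanged after release, near 3.85 rad and well short of the 4.95 stop. The blank now bulges towards the plunger, whose ball is at (309,158) in the wrist view. Handing in.

```bash
python3 -c "
from station import robot
print(robot.close_job())"
```

```text
the job is handed in; nothing more can be done
None
```

I set the gauge on the rim in the green sector, left the blank's high spot at the plunger, and handed the job in with the gripper open and clear. It finished at about 18 s of the 69 s allowed; no verdict was given.

- **Gauge:** I slid the carriage by its knob about 30 mm until the needle read about 1.77 rad (5.9 mm). It still read that after I let go.
- **Finding the high spot:** I turned the crank clockwise about 164° in steps, reading the needle at each stop. The radial force on the handle stayed at about 1 N or less (limit 14 N). The readings rose and fell as a cosine, with a fitted amplitude of 1.25 rad (1.2 expected) and the peak at a handle angle of about 117°. I then turned back to 118°.
- **Last checks:** After release the needle read 3.88 rad in the scene view and 3.84 in the wrist view. These are the highest readings in each view, and well short of the stop at 4.95.
- **Disagreements:** The two views differ by about 0.04 rad (0.13 mm) from calibration. My first camera estimate of the high spot pointed to a handle angle of about 124°, and the refined one agreed with the needle peak to within a few degrees. I noticed no other bench item out of place, but I did not measure their positions at the end.

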